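# Test two syringe plungers and reject the one that sticks

### The job

First test both: push the plunger of each of the two syringes, standing in the blue rack, firmly down through its stroke. One runs fully home and stays down: leave that syringe standing in its well with the plunger home. The other sticks and comes to rest well short of home: when both are tested, lift this syringe out by its barrel and stand it upright on the floor of the white enamel tray, its plunger left as the test left it. Leave the glass beaker where it is.

Things in the scene. Friction and masses are not known exactly. Their poses are not given: they have to be found in the camera images.
- syringe_a_mid (a point): capped lab syringe upright in one of the rack's wells (which one varies). Clear barrel 32 mm in diameter, 70 mm tall; on it a white flange 35 mm wide, 3 mm thick, then the white plunger's thumb disc, 30 mm wide. Point: axis, half-way up the barrel, z up: foot 35 mm below, flange top 38 mm above, disc top 60 mm above less the plunger's joint value. Grip the barrel below the flange. About 0.12 kg.
- syringe_b_mid (a point): capped lab syringe upright in one of the rack's wells (which one varies). Clear barrel 32 mm in diameter, 70 mm tall; on it a white flange 35 mm wide, 3 mm thick, then the white plunger's thumb disc, 30 mm wide. Point: axis, half-way up the barrel, z up: foot 35 mm below, flange top 38 mm above, disc top 60 mm above less the plunger's joint value. Grip the barrel below the flange. About 0.12 kg.
- plunger_a (a joint): plunger of syringe a (m): 0 = out, grows as the disc is pressed down, 0.018 = home. Starts at 0 to 0.002. A good one runs with 3 N and stays where left; a sticking one starts at 5 N, stiffens by 0.7 N per mm and, let go, returns to about 0.007 if pushed deeper. A 15 N push, or the whole stroke, tells which. Do not pull it back up.
- plunger_b (a joint): plunger of syringe b (m): 0 = out, grows as the disc is pressed down, 0.018 = home. Starts at 0 to 0.002. A good one runs with 3 N and stays where left; a sticking one starts at 5 N, stiffens by 0.7 N per mm and, let go, returns to about 0.007 if pushed deeper. A 15 N push, or the whole stroke, tells which. Do not pull it back up.
- rack: blue rack, a fixed block 80 x 150 x 30 mm (x, y, z) with two round wells 22 mm deep on its y axis, 42.5 mm either side of its centre; origin at the centre of its underside on the bench, x across, y along the row, z up. The wells' floor is 8 mm above the bench.
- tray: white enamel tray with dark blue rim, fixed on the bench, 237 x 287 mm (x, y) and 36 mm high; origin at the centre of its underside; flat floor 196 x 244 mm, 2 mm above the bench. Rejected syringes belong here.
- beaker: empty glass beaker, a bystander standing behind the rack, 74 mm wide and 82 mm tall; origin at the centre of its underside.
Things that resemble listed ones, but are neither listed nor needed, are in the scene too. Leave any turquoise look-alike of the part that bears syringe_b_mid alone. Leave any brown look-alike of the part that bears syringe_a_mid alone.

How it is judged:
By the outcome, as a careful person would: the job done as asked, in the order asked, and still so for the second after the job is handed in, with the robot touching nothing.
It also fails if it takes over 48 s, if anything falls off the work surface, if the arm or the gripper's body presses on something with over 40 N, if the wrist force passes 120 N, or if a joint passes its speed limit or range.

### The arm

A 6-joint arm with a two-finger parallel gripper is mounted at the origin on a cart in front of the work surface, level with it; the furniture and walls round the work are solid. World frame = base frame: x ahead of the robot, y to its left, z up, the work surface at z = 0. Lengths are in m, angles in rad, forces in N, time in s.
With the tool pointing down it reaches from about 0.35 to 0.775 m from the base axis. Payload 5.5 kg.
Tool frame: the origin (TCP) lies on the centre line of the jaws, within the pads' length; the fingertips stand 19 mm ahead of it and the grasp point (between the pads) is the TCP (manip.tcp_to_tips is the distance from the TCP to the fingertips, in m); z points along the fingers, y is the line along which they close (so a half turn about z gives the same grasp; the last joint's range is limited). The gripper opens to 85 mm and grips with 20 to 120 N. Pads are 22 mm wide; open, the fingers measure 114 mm over their backs; the gripper's body (76 mm by 85 mm) begins 54 mm behind the grasp point. The pads swing forward as they close: fully open they stand 13 mm farther back than shut.
Start: joints at [1.158, 0.313, 0.046, 1.304, 0, 1.431], TCP at [0.155, 0.554, 0.25] pointing down, gripper open.
Joint ranges: [-2.76, 2.76], [-0.86, 1.69], [-1.03, 1.26], [-2.2, 2.34], [-1.47, 1.5], [-3.14, 3.14]. Speed limits (rad/s): [2.57, 2.57, 3.14, 3.14, 3.14, 3.14].

### API

Orientations are given as a rotation vector (axis times angle).
In Python, from station import sensors, cams, ticket, manip gives the robot as it stands.
- The arm moves only by the shell command python3 -m crank 'ROWS' [OPENING] [FORCE]. ROWS is JSON, one flat list of numbers, 6 for each row, row after row: the shift along the tool's x, y, z in m, then the turn, a rotation vector about the tool's x, y, z in degrees. A call has exactly 8 rows; each row is the pose to reach, as a shift and turn from the pose commanded when the call began, along the tool's axes at that moment; what a row does not reach only later rows make up. A row lasts 1/12 s, in which the tool goes at most 41.7 mm and 7.16 degrees, less where a joint would pass 70% of its speed; a pose out of reach is approached as far as the arm can. A call with a gripper value outside its range is refused whole. OPENING is the opening, from 0 (shut) to 1 (fully open), set as the call begins (- or left out, the last holds). The fingers move at their own pace and stop on an object; FORCE is the grip in N (left out, the last holds). Time passes only in rows, so rows that repeat a pose let the fingers close, or fill a call up. It gives the time, the measured TCP pose, the force, the opening and the grip force at its end, in the units of the state.
- sensors.observe(): the state, without advancing time (a new reading comes with each control period).
- cams.read_camera(name): name is "scene" or "top"; returns a dict with "color" (420x560x3 uint8, red, green, blue), "z_map" (420x560 float32, m along the optical axis (not along the pixel's ray), 0 where there is no reading), "fx", "fy", "cx", "cy" (pixels), "k1" (the pictures are not rectified: a ray, as slopes to the right and down, at radius r is drawn at 1 + k1 r^2 times it, then the intrinsics apply), "rvec" (rotation vector, rad) and "tvec" (3), from world to camera coordinates, as OpenCV has them. Camera axes: x right, y down, z forward; pixel columns grow to the right and rows downward; lengths in m; the calibration is good to about 2 mm. A picture is of the moment at which its call begins.
- ticket.hand_in(): hands the job in; it is judged then, once.
The state is a dict: "t": time; "joint_positions": joint angles; "qvel": joint speeds; "joint_efforts": joint torques, N m; "eef_pos": TCP position; "tcp_rot": TCP orientation; "wrist_force": force on the tool from outside, world axes, zero at the start; "torque": the same for the moment, N m; "finger_gap": finger opening in m; "finger_force": force on a finger pad.
Only numpy, scipy, OpenCV 4.12 (cv2) and the standard library are available. Lean on these libraries where they do the work, as an engineer would, in place of code of your own. Each camera call takes 0.05 s, during which the arm holds its last target. There are 200 camera calls.

## Working session

There is one attempt and no reset: what is moved stays moved. The work goes in short steps, Python scripts to look and compute and a shell command to move; the robot and the scene stay as the last step left them, time stands still between calls to the robot, and variables do not carry over. Pictures are saved under pics/ and viewed, at most 10 in all, crops included, and the job is handed in when it is done.

```bash
mkdir -p pics
cat > h.py <<'E'
import numpy as np,cv2
from station import sensors,cams,ticket,manip
def cam(n):
    d=cams.read_camera(n); R=cv2.Rodrigues(np.array(d["rvec"],float))[0]; d["R"]=R; d["t"]=np.array(d["tvec"],float).ravel(); return d
def world(d):
    h,w=d["z_map"].shape; u,v=np.meshgrid(np.arange(w),np.arange(h))
    a=(u-d["cx"])/d["fx"]; b=(v-d["cy"])/d["fy"]; x,y=a.copy(),b.copy()
    for _ in range(8):
        s=1+d["k1"]*(x*x+y*y); x,y=a/s,b/s
    z=d["z_map"]; P=np.stack([x*z,y*z,z],-1)
    W=(P-d["t"])@d["R"]; W[z==0]=np.nan; return W
def save(d,f,crop=None,k=1):
    im=cv2.cvtColor(d["color"],cv2.COLOR_RGB2BGR)
    if crop: r0,r1,c0,c1=crop; im=im[r0:r1,c0:c1]
    cv2.imwrite("pics/"+f,cv2.resize(im,None,fx=k,fy=k,interpolation=cv2.INTER_CUBIC))
E
python3 - <<'E'
from h import *
for n in("top","scene"):
    d=cam(n); save(d,n+"0.png",k=1.4); np.savez(n+"0.npz",W=world(d),c=d["color"])
    print(n,-d["R"].T@d["t"])
s=sensors.observe();print(s["t"],s["eef_pos"],s["tcp_rot"],s["finger_gap"],s["wrist_force"])
print(cv2.Rodrigues(np.array(s["tcp_rot"]))[0].round(3))
E
```

```text
top [0.38815387 0.04706662 1.16417648]
scene [ 0.07784446 -0.39198557  0.78204412]
0.1 [0.15475744 0.55334324 0.24950262] [-4.27099360e-01 -3.11198031e+00  2.47283740e-03] 0.08515256086827341 [ 0.00835499 -0.69891555 -0.36627502]
[[-0.963  0.269 -0.001]
 [ 0.269  0.963 -0.002]
 [ 0.    -0.002 -1.   ]]
```

View pics/top0.png

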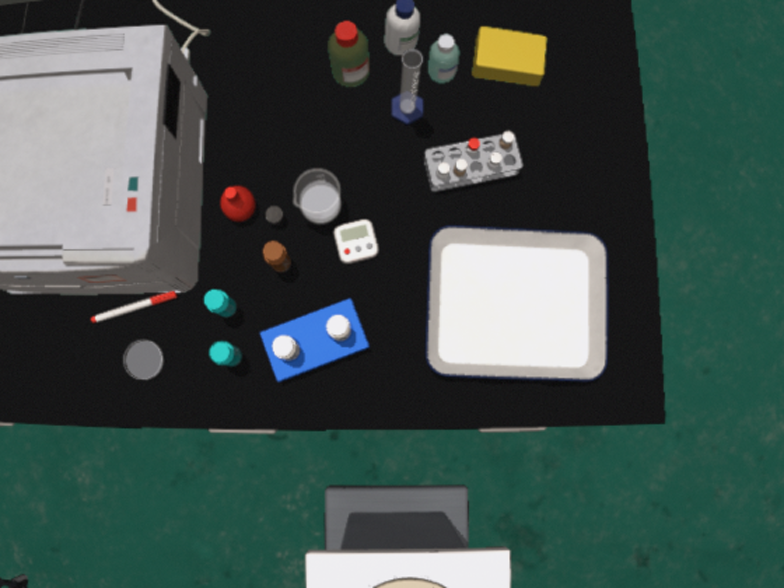

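View pics/scene0.png

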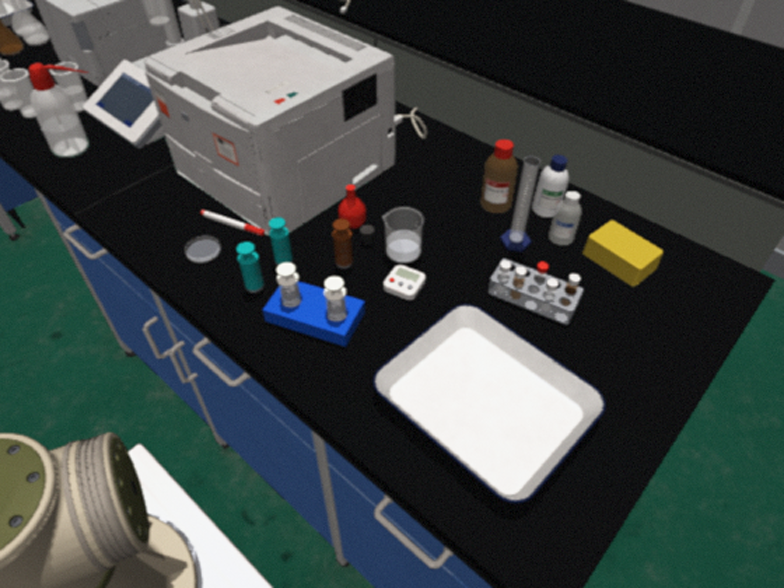

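The top picture (1.4x) shows the blue rack at (315,340) with two white-disc syringes at (285,348) and (338,327). The tray is at (517,305) and the beaker at (319,195). The look-alikes are turquoise at (219,302) and (225,353), and brown at (275,255). Only the two clear ones with white discs in the rack's wells fit the description.

Run:
```python
from h import *
for n in("top","scene"):
    f=np.load(n+"0.npz");W=f["W"];c=f["c"].astype(int);r,g,b=c[...,0],c[...,1],c[...,2]
    x,y,z=W[...,0],W[...,1],W[...,2]
    m=(b>120)&(r<70)&(g<120)&(z>0.022)&(z<0.04)&(x>.3)
    p=W[m]; print(n,"rack",m.sum(),p.mean(0).round(4)); print(cv2.minAreaRect(p[:,:2].astype(np.float32)*1000), np.median(p[:,2]))
    w=(r>130)&(g>130)&(b>130)&(z>0.082)&(z<0.115)&(x>.3)&(x<.5)&(y>0)&(y<.4)
    k,l,st,ce=cv2.connectedComponentsWithStats(w.astype(np.uint8))
    for i in range(1,k):
        if st[i,4]>15:
            q=W[l==i]; zt=np.percentile(q[:,2],80); q=q[q[:,2]>zt-.006]
            print(" disc",ce[i].round(),st[i],"z",zt.round(4),cv2.minEnclosingCircle(q[:,:2].astype(np.float32)*1000),q[:,:2].mean(0).round(4))
    t=(z>0.03)&(z<0.042)&(y<0.05)&(y>-.4)&(x<.65)&(x>.2)&(r>60)
    k,l,st,ce=cv2.connectedComponentsWithStats(t.astype(np.uint8)); i=1+st[1:,4].argmax()
    print(" tray rim",cv2.minAreaRect(W[l==i][:,:2].astype(np.float32)*1000))
    bk=(z>0.07)&(z<.09)&(x>.5)&(x<.75)&(y>.1)&(y<.28)
    q=W[bk]; print(" beaker",len(q), np.nanmedian(q,0) if len(q) else 0)
    if n=="top":
        im=cv2.resize(f["c"][190:285,140:280,::-1].copy(),None,fx=5,fy=5,interpolation=cv2.INTER_CUBIC);cv2.imwrite("pics/crop1.png",im)
```

```text
top rack 414 [0.4683 0.1402 0.0302]
((479.86553955078125, 146.34226989746094), (81.39801025390625, 150.4307861328125), 21.296520233154297) 0.03011311320765478
 disc [241. 234.] [233 230  16  10 123] z 0.1027 ((494.7375793457031, 106.57527923583984), 14.536263465881348) [0.4914 0.1063]
 disc [202. 247.] [194 240  17  16 189] z 0.1035 ((464.9005126953125, 184.78465270996094), 14.881701469421387) [0.4648 0.1846]
 tray rim ((534.7138671875, -172.60198974609375), (284.6830139160156, 233.27464294433594), 87.96686553955078)
 beaker 364 [0.69267283 0.17128375 0.07870129]
scene rack 1132 [0.4757 0.1352 0.0281]
((481.2779235839844, 142.21054077148438), (85.76383972167969, 151.2438507080078), 19.27899742126465) 0.02821552645061875
 disc [204. 192.] [197 188  14  10 109] z 0.1007 ((465.7275085449219, 182.10150146484375), 15.223177909851074) [0.4651 0.1818]
 disc [237. 204.] [232 199  12  11  79] z 0.1004 ((493.8810119628906, 103.79780578613281), 14.673321723937988) [0.491  0.1019]
 tray rim ((532.6336669921875, -246.1244354248047), (141.71392822265625, 235.03993225097656), 86.6973648071289)
 beaker 353 [0.69018167 0.16929784 0.07454278]
```

View pics/crop1.png

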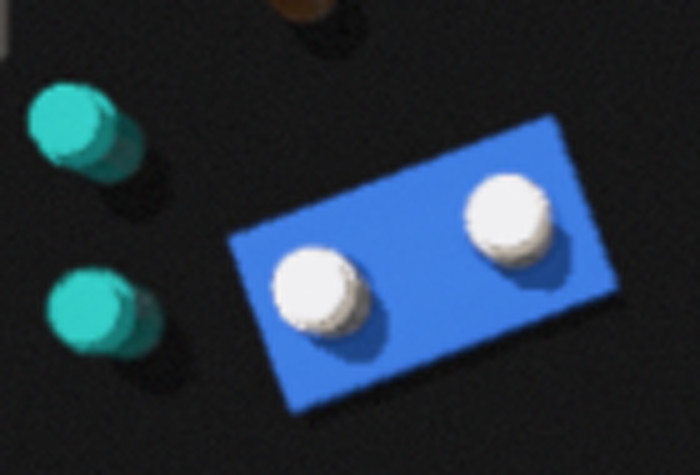

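The crop confirms it: the white discs at crop (315,290) and (508,217) stand in the blue rack, and both turquoise bottles are outside it. L is at about (0.465,0.183), R at about (0.493,0.105), disc tops are at 0.103, and the row is turned about 20°. Moving now.

```bash
cat >> h.py <<'E'
def go(x,y,z,yaw=None):
    s=sensors.observe(); R=cv2.Rodrigues(np.array(s["tcp_rot"],float))[0]
    print("t",s["t"],"pos",np.round(s["eef_pos"],4),"F",np.round(s["wrist_force"],1),"gap",round(s["finger_gap"],4),"yaw",np.degrees(np.arctan2(R[1,1],R[0,1])).round(2),"tilt",R[:2,2].round(4))
    print("shift mm",(R.T@(np.array([x,y,z])-s["eef_pos"])*1000).round(1))
    if yaw is not None:
        a=np.radians(yaw); D=np.array([[np.sin(a),np.cos(a),0],[-np.cos(a),np.sin(a),0],[0,0,-1.]]) 
        if np.linalg.det(D)<0: D[:,0]*=-1
        print("turn deg",np.degrees(cv2.Rodrigues(R.T@D)[0]).ravel().round(2))
E
python3 -m crank '[-0.032,-0.022,0.003,0,0,6.8, -0.064,-0.044,0.006,0,0,13.6, -0.096,-0.066,0.009,0,0,20.4, -0.128,-0.088,0.012,0,0,27.2, -0.16,-0.11,0.015,0,0,34, -0.192,-0.132,0.018,0,0,40.8, -0.224,-0.154,0.021,0,0,47.6, -0.256,-0.176,0.024,0,0,54.4]' 0
python3 -c "
from h import *
go(.465,.1835,.17,20)"
```

```text
t: 0.77
eef_pos: [0.3546, 0.3136, 0.2259]
tcp_rot: [-1.81, -2.568, 0.0]
wrist_force: [0.5, 0.1, -0.1]
finger_gap: 0.0001
finger_force: 0.0
t 0.7667 pos [0.3546 0.3136 0.2259] F [ 0.5  0.1 -0.1] gap 0.0001 yaw 19.65 tilt [-0.0004 -0.0001]
shift mm [-159.6   60.2   55.9]
turn deg [-0.02 -0.   -0.35]
```

```bash
python3 -m crank '[-0.032,0.012,0.012,0,0,0, -0.064,0.024,0.024,0,0,0, -0.096,0.036,0.036,0,0,0, -0.128,0.048,0.048,0,0,0, -0.16,0.06,0.06,0,0,-0.3, -0.16,0.06,0.076,0,0,-0.3, -0.16,0.06,0.076,0,0,-0.3, -0.16,0.06,0.076,0,0,-0.3]'
python3 - <<'E'
from h import *
d=cam("scene"); save(d,"s1.png",(130,250,150,300),4.5)
go(.465,.1835,.124,20)
E
```

```text
t: 1.43
eef_pos: [0.4639, 0.1849, 0.1493]
tcp_rot: [-1.796, -2.575, 0.004]
wrist_force: [-0.0, 0.4, 0.3]
finger_gap: 0.0001
finger_force: 0.0
t 1.4833 pos [0.4643 0.1856 0.1502] F [-0.2  0.5 -0.1] gap 0.0003 yaw 20.28 tilt [-0.0017 -0.    ]
shift mm [-2.2  0.  26.2]
turn deg [-0.09 -0.03  0.28]
```

View pics/s1.png

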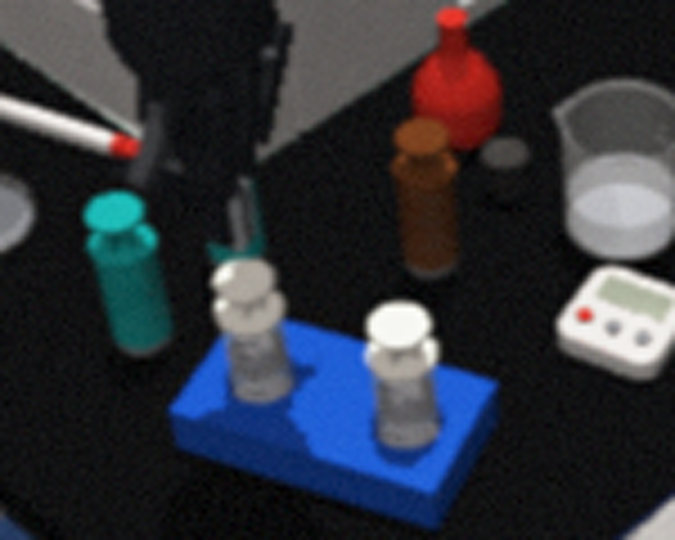

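The fingertips at crop (243,240) sit right above the left disc at (243,275). Descending to contact.

```bash
python3 -m crank '[-0.002,0,0.01,0,0,0, -0.002,0,0.02,0,0,0, -0.002,0,0.026,0,0,0, -0.002,0,0.028,0,0,0, -0.002,0,0.030,0,0,0, -0.002,0,0.032,0,0,0, -0.002,0,0.034,0,0,0, -0.002,0,0.034,0,0,0]'
python3 -c "
from h import *
go(.465,.1835,.104)"
```

```text
t: 2.15
eef_pos: [0.4661, 0.1839, 0.1171]
tcp_rot: [1.795, 2.577, 0.002]
wrist_force: [-1.2, 0.1, 3.0]
finger_gap: -0.0002
finger_force: 1.8
t 2.15 pos [0.4661 0.1839 0.1171] F [-1.2  0.1  3. ] gap -0.0002 yaw 20.29 tilt [0.0013 0.0005]
shift mm [-0.  -1.2 13.1]
```

```bash
python3 -m crank '[0,-0.001,0.002,0,0,0, 0,-0.001,0.004,0,0,0, 0,-0.001,0.006,0,0,0, 0,-0.001,0.008,0,0,0, 0,-0.001,0.010,0,0,0, 0,-0.001,0.011,0,0,0, 0,-0.001,0.0125,0,0,0, 0,-0.001,0.0125,0,0,0]'
python3 -c "
from h import *
go(.465,.1835,.104)"
```

```text
t: 2.82
eef_pos: [0.466, 0.1839, 0.1061]
tcp_rot: [1.794, 2.576, 0.005]
wrist_force: [-3.4, 0.4, 13.4]
finger_gap: 0.0002
finger_force: 6.4
t 2.8167 pos [0.466  0.1839 0.1061] F [-3.4  0.4 13.4] gap 0.0002 yaw 20.3 tilt [0.0035 0.0013]
shift mm [-0.  -1.1  2. ]
```

```bash
python3 -m crank '[0,0,0.001,0,0,0, 0,0,0.002,0,0,0, 0,0,0.003,0,0,0, 0,0,0.003,0,0,0, 0,0,0.004,0,0,0, 0,0,0.004,0,0,0, 0,0,0.004,0,0,0, 0,0,0.004,0,0,0]'
python3 -c "
from h import *
go(.465,.1835,.104)"
```

```text
t: 3.48
eef_pos: [0.4673, 0.1842, 0.1042]
tcp_rot: [1.792, 2.574, 0.009]
wrist_force: [-5.6, -0.7, 26.4]
finger_gap: -0.0
finger_force: 13.1
t 3.4833 pos [0.4673 0.1842 0.1042] F [-5.6 -0.7 26.4] gap -0.0 yaw 20.3 tilt [0.007 0.002]
shift mm [ 0.1 -2.4  0.1]
```

The push reached 26 N with the tips at 0.085, so it is at the bottom. I'll retract above both syringes, check the disc, and go on to the right one.

```bash
python3 -m crank '[0,0,-0.01,0,0,0, 0,0,-0.03,0,0,0, 0,0,-0.04,0,0,0, 0.03,0,-0.04,0,0,0, 0.06,0,-0.04,0,0,0, 0.083,0,-0.04,0,0,0, 0.083,0,-0.04,0,0,0, 0.083,0,-0.04,0,0,0]'
python3 - <<'E'
from h import *
d=cam("scene"); save(d,"s2.png",(130,250,150,300),4.5)
W=world(d);c=d["color"].astype(int).min(-1);x,y,z=W[...,0],W[...,1],W[...,2]
m=(c>90)&(np.hypot(x-.465,y-.183)<.022)&(z>.06);print(np.percentile(z[m],[50,80,95]))
m=(c>90)&(np.hypot(x-.492,y-.103)<.022)&(z>.06)&(z<.112);print(np.percentile(z[m],[50,80,95]))
go(.493,.104,.124,20)
E
```

```text
t: 4.15
eef_pos: [0.4357, 0.262, 0.1398]
tcp_rot: [1.792, 2.58, 0.0]
wrist_force: [0.5, -0.7, -0.6]
finger_gap: 0.0002
finger_force: 0.0
[0.08070468 0.09428381 0.09556511]
[0.08134175 0.09983744 0.10128266]
t 4.2 pos [0.436  0.2613 0.1397] F [-0.1 -0.5 -0.5] gap -0.0 yaw 20.35 tilt [ 0.0002 -0.0003]
shift mm [-167.3   -1.3   15.8]
turn deg [0.01 0.02 0.35]
```

View pics/s2.png

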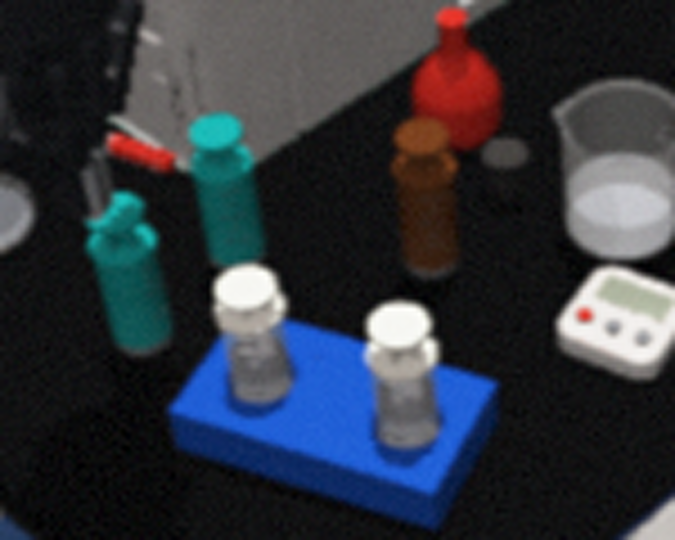

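I typed the sign wrong and went left, but nothing was touched: wrist force is about 0 and the turquoise bottles at crop (125,270) and (225,190) still stand. The left disc has returned to about 0.095, which is 6–7 mm in, so L is the sticking one. Now the right one.

```bash
python3 -m crank '[0,0,-0.015,0,0,0, -0.035,-0.001,-0.015,0,0,0, -0.07,-0.001,-0.015,0,0,0, -0.105,-0.001,-0.015,0,0,0, -0.14,-0.001,-0.015,0,0,0, -0.167,-0.001,-0.01,0,0,0, -0.167,-0.001,0,0,0,0, -0.167,-0.001,0.005,0,0,0]'
python3 -c "
from h import *
go(.493,.104,.124,20)"
```

```text
t: 4.87
eef_pos: [0.4933, 0.1017, 0.1338]
tcp_rot: [-1.802, -2.573, 0.001]
wrist_force: [-0.9, 0.1, -0.3]
finger_gap: 0.0001
finger_force: 0.0
t 4.8667 pos [0.4933 0.1017 0.1338] F [-0.9  0.1 -0.3] gap 0.0001 yaw 19.99 tilt [-0.0006  0.    ]
shift mm [2.3 0.5 9.8]
turn deg [-0.03 -0.01 -0.01]
```

```bash
python3 -m crank '[0.002,0,0.005,0,0,0, 0.002,0,0.01,0,0,0, 0.002,0,0.012,0,0,0, 0.002,0,0.014,0,0,0, 0.002,0,0.016,0,0,0, 0.002,0,0.018,0,0,0, 0.002,0,0.02,0,0,0, 0.002,0,0.022,0,0,0]'
python3 -m crank '[0,0,0.001,0,0,0, 0,0,0.002,0,0,0, 0,0,0.003,0,0,0, 0,0,0.004,0,0,0, 0,0,0.004,0,0,0, 0,0,0.005,0,0,0, 0,0,0.006,0,0,0, 0,0,0.006,0,0,0]'
python3 -c "
from h import *
go(.493,.104,.104,20)"
```

```text
t: 5.53
eef_pos: [0.4925, 0.1063, 0.113]
tcp_rot: [1.795, 2.578, 0.001]
wrist_force: [-0.8, 1.1, 2.0]
finger_gap: 0.0002
finger_force: 1.4
t: 6.2
eef_pos: [0.4922, 0.1059, 0.1066]
tcp_rot: [-1.796, -2.577, 0.0]
wrist_force: [0.2, 0.9, 1.5]
finger_gap: 0.0002
finger_force: 0.8
t 6.2 pos [0.4922 0.1059 0.1066] F [0.2 0.9 1.5] gap 0.0002 yaw 20.26 tilt [-0.0002  0.0001]
shift mm [-2.1  0.1  2.6]
turn deg [-0.01 -0.01  0.26]
```

Low force, so this is the good one. I'll run it firmly home.

```bash
python3 -m crank '[-0.001,0,0.001,0,0,0, -0.001,0,0.002,0,0,0, -0.001,0,0.003,0,0,0, -0.001,0,0.004,0,0,0, -0.001,0,0.005,0,0,0, -0.001,0,0.006,0,0,0, -0.001,0,0.0065,0,0,0, -0.001,0,0.0065,0,0,0]'
python3 -c "
from h import *
go(.493,.104,.104,20)"
```

```text
t: 6.87
eef_pos: [0.4946, 0.1058, 0.1042]
tcp_rot: [1.793, 2.575, 0.008]
wrist_force: [-7.1, 2.5, 28.7]
finger_gap: -0.0003
finger_force: 14.3
t 6.8667 pos [0.4946 0.1058 0.1042] F [-7.1  2.5 28.7] gap -0.0003 yaw 20.31 tilt [0.0058 0.0019]
shift mm [-1.2 -2.1  0.2]
turn deg [0.35 0.01 0.31]
```

The plunger is home at 29 N. I'll retract, then open above the left syringe.

```bash
python3 -m crank '[0,0,-0.01,0,0,0, 0,0,-0.04,0,0,0, 0,0,-0.07,0,0,0, 0.04,0,-0.07,0,0,0, 0.08,0,-0.07,0,0,0, 0.082,-0.002,-0.07,0,0,0, 0.082,-0.002,-0.07,0,0,0, 0.082,-0.002,-0.07,0,0,0]'
python3 -m crank '[0,0,0,0,0,0, 0,0,0,0,0,0, 0,0,0,0,0,0, 0,0,0,0,0,0, 0,0,0,0,0,0, 0,0,0,0,0,0, 0,0,0,0,0,0, 0,0,0,0,0,0]' 0.8
python3 - <<'E'
from h import *
d=cam("top"); 
W=world(d);c=d["color"].astype(int).min(-1);x,y,z=W[...,0],W[...,1],W[...,2]
d=cam("scene"); save(d,"s3.png",(130,250,150,300),4.5)
W=world(d);c=d["color"].astype(int).min(-1);x,y,z=W[...,0],W[...,1],W[...,2]
for a,b in((.465,.183),(.492,.103)):
  m=(c>90)&(np.hypot(x-a,y-b)<.022)&(z>.06)&(z<.112);print(np.percentile(z[m],[50,80,95]), W[m&(z>np.percentile(z[m],95)-.006)].mean(0))
go(.465,.1835,.055,20)
E
```

```text
t: 7.53
eef_pos: [0.4622, 0.1811, 0.1699]
tcp_rot: [1.794, 2.578, -0.001]
wrist_force: [0.7, 0.0, -0.1]
finger_gap: -0.0001
finger_force: 0.0
t: 8.2
eef_pos: [0.4624, 0.1811, 0.1703]
tcp_rot: [-1.796, -2.578, -0.0]
wrist_force: [-0.4, -0.2, -0.2]
finger_gap: 0.0686
finger_force: 0.0
[0.08070144 0.09430532 0.09571165] [0.46550493 0.18212723 0.09412332]
[0.08142998 0.08348419 0.08438184] [0.49469103 0.10091026 0.08224117]
t 8.3 pos [0.4624 0.1812 0.1703] F [-0.3 -0.2 -0.2] gap 0.0683 yaw 20.27 tilt [0.0001 0.0001]
shift mm [  1.2   3.2 115.3]
turn deg [ 0.01 -0.    0.27]
```

View pics/s3.png

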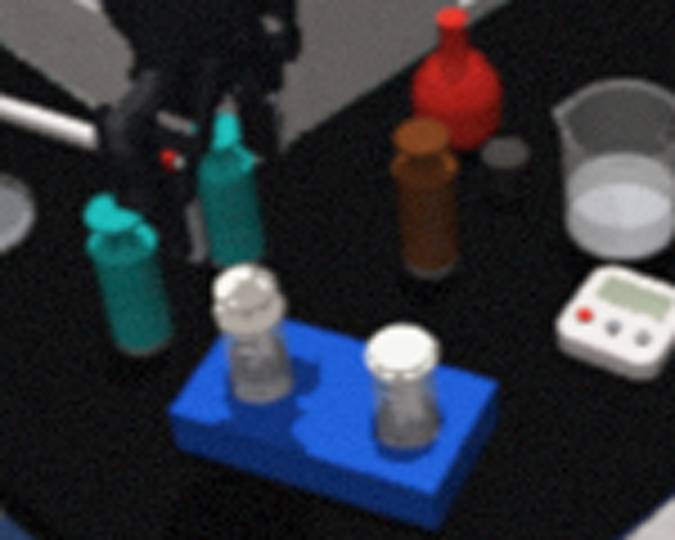

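The left disc stands raised at crop (245,285) and the right disc is home at (402,350). The gripper is open above the left syringe, so I'll descend around it.

```bash
python3 -m crank '[0.001,0.003,0.015,0,0,0, 0.001,0.003,0.035,0,0,0, 0.001,0.003,0.055,0,0,0, 0.001,0.003,0.075,0,0,0, 0.001,0.003,0.095,0,0,0, 0.001,0.003,0.108,0,0,0, 0.001,0.003,0.116,0,0,0, 0.001,0.003,0.116,0,0,0]'
python3 -c "
from h import *
go(.465,.1835,.054,20)"
```

```text
t: 8.97
eef_pos: [0.4636, 0.183, 0.0527]
tcp_rot: [-1.795, -2.576, 0.003]
wrist_force: [0.3, 0.2, -0.4]
finger_gap: 0.0681
finger_force: 0.0
t 8.9667 pos [0.4636 0.183  0.0527] F [ 0.3  0.2 -0.4] gap 0.0681 yaw 20.27 tilt [-0.003  -0.0006]
shift mm [-0.   1.5 -1.3]
turn deg [-0.18 -0.03  0.27]
```

```bash
python3 -m crank '[0,0.001,-0.001,0,0,0, 0,0.001,-0.001,0,0,0, 0,0.001,-0.001,0,0,0, 0,0.001,-0.001,0,0,0, 0,0.001,-0.001,0,0,0, 0,0.001,-0.001,0,0,0, 0,0.001,-0.001,0,0,0, 0,0.001,-0.001,0,0,0]' 0 40
python3 -m crank '[0,0,0,0,0,0, 0,0,-0.002,0,0,0, 0,0,-0.006,0,0,0, 0,0,-0.012,0,0,0, 0,0,-0.02,0,0,0, 0,0,-0.028,0,0,0, 0,0,-0.036,0,0,0, 0,0,-0.044,0,0,0]'
python3 -c "
from h import *
go(.525,-.14,.17,20)"
```

```text
t: 9.63
eef_pos: [0.4667, 0.1838, 0.0565]
tcp_rot: [1.795, 2.576, 0.003]
wrist_force: [-0.4, 0.1, 5.9]
finger_gap: 0.0311
finger_force: 39.6
t: 10.3
eef_pos: [0.466, 0.1836, 0.1004]
tcp_rot: [1.796, 2.577, 0.001]
wrist_force: [-0.0, 1.0, -1.7]
finger_gap: 0.031
finger_force: 39.6
t 10.3 pos [0.466  0.1836 0.1004] F [-0.   1.  -1.7] gap 0.031 yaw 20.27 tilt [0.0006 0.0002]
shift mm [-324.   -56.7  -69.6]
turn deg [0.04 0.   0.27]
```

Gripped, gap 31 mm. I'll raise it well clear, then carry it over to the tray.

```bash
python3 -m crank '[0,0,-0.025,0,0,0, 0,0,-0.05,0,0,0, 0,0,-0.07,0,0,0, -0.02,-0.004,-0.07,0,0,0, -0.05,-0.009,-0.07,0,0,0, -0.08,-0.014,-0.07,0,0,0, -0.11,-0.019,-0.07,0,0,0, -0.14,-0.025,-0.07,0,0,0]'
python3 -m crank '[-0.03,-0.005,0,0,0,0, -0.06,-0.01,0,0,0,0, -0.09,-0.016,0,0,0,0, -0.12,-0.021,0,0,0,0, -0.15,-0.026,0,0,0,0, -0.17,-0.03,0,0,0,0, -0.184,-0.032,0,0,0,0, -0.184,-0.032,0,0,0,0]'
python3 - <<'E'
from h import *
d=cam("scene"); save(d,"s4.png",(130,370,200,460),2.5)
go(.525,-.14,.060,20)
E
```

```text
t: 10.97
eef_pos: [0.4911, 0.0424, 0.1702]
tcp_rot: [1.794, 2.578, 0.001]
wrist_force: [0.3, -0.2, -1.0]
finger_gap: 0.0314
finger_force: 39.8
t: 11.63
eef_pos: [0.5253, -0.1428, 0.1697]
tcp_rot: [1.799, 2.574, -0.0]
wrist_force: [0.6, 0.1, -1.5]
finger_gap: 0.0306
finger_force: 39.8
t 11.6833 pos [ 0.5247 -0.1411  0.1695] F [ 0.5  0.4 -2.1] gap 0.0311 yaw 20.15 tilt [0.0003 0.0003]
shift mm [  0.9   0.6 109.5]
turn deg [ 0.02 -0.01  0.15]
```

View pics/s4.png

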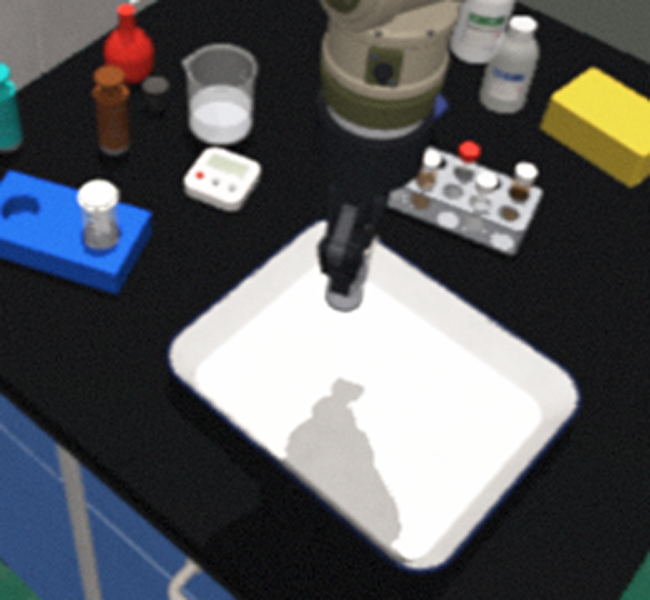

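The syringe hangs upright at crop (345,295) over the tray. The other one stands in the rack at (100,215). Lowering.

```bash
python3 -m crank '[0,0,0.02,0,0,0, 0,0,0.045,0,0,0, 0,0,0.07,0,0,0, 0,0,0.09,0,0,0, 0,0,0.1,0,0,0, 0,0,0.107,0,0,0, 0,0,0.112,0,0,0, 0,0,0.113,0,0,0]'
python3 -m crank '[0,0,0,0,0,0, 0,0,0.001,0,0,0, 0,0,0.002,0,0,0, 0,0,0.003,0,0,0, 0,0,0.004,0,0,0, 0,0,0.005,0,0,0, 0,0,0.006,0,0,0, 0,0,0.006,0,0,0]'
```

```text
t: 12.35
eef_pos: [0.5247, -0.1396, 0.0563]
tcp_rot: [-1.795, -2.578, -0.0]
wrist_force: [0.8, -0.2, -1.3]
finger_gap: 0.0312
finger_force: 39.8
t: 13.02
eef_pos: [0.5246, -0.1402, 0.0504]
tcp_rot: [1.796, 2.577, 0.0]
wrist_force: [-0.5, -0.1, -0.0]
finger_gap: 0.0311
finger_force: 40.0
```

```bash
python3 -m crank '[0,0,0.0005,0,0,0, 0,0,0.001,0,0,0, 0,0,0.001,0,0,0, 0,0,0.0015,0,0,0, 0,0,0.0015,0,0,0, 0,0,0.0015,0,0,0, 0,0,0.0015,0,0,0, 0,0,0.0015,0,0,0]'
```

```text
t: 13.68
eef_pos: [0.5246, -0.1403, 0.0503]
tcp_rot: [1.795, 2.577, 0.0]
wrist_force: [-5.1, 1.4, 12.2]
finger_gap: 0.0311
finger_force: 41.1
```

On the floor. I'll ease off slightly, open, and lift straight up.

```bash
python3 -m crank '[0,0,-0.001,0,0,0, 0,0,-0.001,0,0,0, 0,0,-0.001,0,0,0, 0,0,-0.001,0,0,0, 0,0,-0.001,0,0,0, 0,0,-0.001,0,0,0, 0,0,-0.001,0,0,0, 0,0,-0.001,0,0,0]' 0.85
python3 -m crank '[0,0,-0.01,0,0,0, 0,0,-0.03,0,0,0, 0,0,-0.055,0,0,0, 0,0,-0.08,0,0,0, 0,0,-0.11,0,0,0, 0,0,-0.14,0,0,0, 0,0,-0.16,0,0,0, 0,0,-0.16,0,0,0]'
python3 - <<'E'
from h import *
d=cam("scene"); save(d,"s5.png",(130,370,180,460),2.5)
W=world(d);c=d["color"].astype(int).min(-1);x,y,z=W[...,0],W[...,1],W[...,2]
for a,b in((.524,-.142),(.492,.103)):
  m=(c>90)&(np.hypot(x-a,y-b)<.022)&(z>.06)&(z<.112);print(np.percentile(z[m],[50,80,95]))
go(.5,0,.2,20)
E
```

```text
t: 14.35
eef_pos: [0.5245, -0.1401, 0.0497]
tcp_rot: [-1.796, -2.577, -0.0]
wrist_force: [0.0, -0.5, -0.6]
finger_gap: 0.0725
finger_force: 0.0
t: 15.02
eef_pos: [0.527, -0.1411, 0.2157]
tcp_rot: [1.791, 2.57, 0.003]
wrist_force: [0.8, -0.0, 0.2]
finger_gap: 0.073
finger_force: 0.0
[0.08625342 0.08846829 0.08986906]
[0.08119806 0.08351838 0.08538153]
t 15.0667 pos [ 0.5262 -0.1408  0.2133] F [0.3 0.2 0.5] gap 0.0723 yaw 20.27 tilt [ 0.0058 -0.0024]
shift mm [141.2  24.2  12.8]
turn deg [0.26 0.24 0.27]
```

View pics/s5.png

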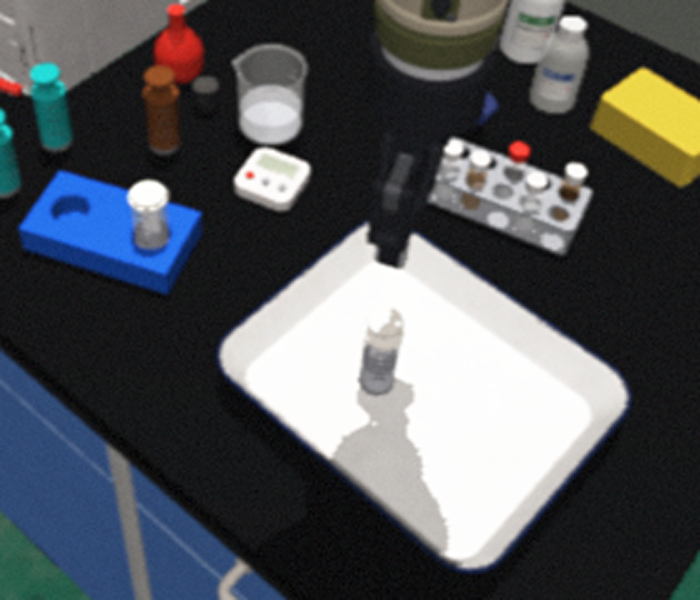

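The rejected syringe stands upright in the tray at crop (380,350), its disc about 0.09 high and so still about 7 mm in. The good one stands home in its well at (150,215), and the beaker at (270,95) hasn't moved.

```bash
python3 -c "
from station import ticket
print(ticket.hand_in())"
```

```text
the job is handed in; nothing more can be done
None
```

I tested both syringes and handed the job in at about 15 s: the good one (right-hand well) stands in the rack with its plunger home, the sticking one (from the left-hand well) stands upright on the tray floor with its plunger as the test left it, about 7 mm in, and the beaker was not touched.

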